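Locate the print on the vacuum bed and put on full vacuum

ROBOT

A 6-joint arm with a two-finger parallel gripper is mounted at the origin on the work surface. World frame = base frame: x ahead of the robot, y to its left, z up, the work surface at z = 0. Lengths are in m, angles in rad, forces in N, time in s.
With the tool pointing down it reaches from about 0.375 to 0.9 m from the base axis. Payload 3.1 kg.
Tool frame: the origin (TCP) lies at the centre of the arm's flange, where the gripper is bolted on; the fingertips stand 173 mm ahead of it and the grasp point (between the pads) lies 155 mm ahead of it; z points along the fingers, y is the line along which they close (so a half turn about z gives the same grasp; the last joint's range is limited). The gripper opens to 85 mm and grips with 20 to 120 N. Pads are 22 mm wide; open, the fingers measure 114 mm over their backs; the gripper's body (76 mm by 85 mm) begins 54 mm behind the grasp point. The pads swing forward as they close: fully open they stand 13 mm farther back than shut.
Start: joints at [-1.379, 0.527, 1.433, -0, 1.181, -0.178], TCP at [0.226, -0.582, 0.405] pointing down, gripper open.
Joint ranges: [-3.08, 3.08], [-0.75, 2.2], [0.22, 2.44], [-1.43, 4.57], [0, 2.65], [-2.85, 2.85]. Speed limits (rad/s): [2.79, 2.79, 3.14, 3.14, 3.14, 3.14].

INTERFACE

Orientations are given as a unit quaternion [x, y, z, w].
In Python, from station import * gives the robot as it stands.
- The arm moves only by the shell command python3 -m jog 'ROWS' [OPENING] [FORCE]. ROWS is a JSON object of lists of equal length, an entry for each row: "linear": the shift along the world's x, y, z in mm, a list of three; "turn": the turn about the world's z in units of 5 degrees (1.0 is 5 degrees). A call has 1 to 12 rows; each row shifts and turns the commanded pose from where the row before left it; what a row does not reach is not made up. A row lasts 1/8 s, in which the tool goes at most 62.5 mm and 10.7 degrees, less where a joint would pass 70% of its speed; a pose out of reach is approached as far as the arm can. A call is refused whole if a number of a shift passes 62.5 or a number of a turn 1, either way. A call with a gripper value outside its range is refused whole. OPENING is the opening, from 0 (shut) to 1 (fully open), set as the call begins (- or left out, the last holds). The fingers move at their own pace and stop on an object; FORCE is the grip in N (left out, the last holds). Time passes only in rows, so rows that do not move let the fingers close. It gives the time, the measured TCP pose, the force, the opening and the grip force at its end, in the units of the state.
- sense(): the state, without advancing time (a new reading comes with each control period).
- snapshot(name): name is "scene" or "top" or "wrist"; returns the picture (400x640x3 uint8, red, green, blue); there is no depth.
- get_calibration(name): a dict with "fx", "fy", "cx", "cy" (pixels), "dist_coeffs" ([k1, k2, p1, p2, k3] as OpenCV has them; the pictures are not rectified), "world_to_cam" (4x4, takes a point from world to camera coordinates). Camera axes: x right, y down, z forward; pixel columns grow to the right and rows downward; lengths in m; the calibration is good to about 2 mm. A picture is of the moment at which its call begins: read the wrist's pose just before it. get_calibration takes no time and is no camera call; for the wrist camera it gives the pose at the moment of the call.
- sign_off(): hands the job in; it is judged then, once.
The state is a dict: "t": time; "q": joint angles; "qd": joint speeds; "tau": joint torques, N m; "tcp_pos": TCP position; "tool_rot": TCP orientation; "force": force on the tool from outside, world axes, zero at the start; "ft_torque": the same for the moment, N m; "finger_gap": opening from 0.0 (shut) to 1.0 (fully open); "gripper_force": force on a finger pad.
Only numpy, scipy, OpenCV 4.12 (cv2) and the standard library are available. Lean on these libraries where they do the work, as an engineer would, in place of code of your own. Each camera call takes 0.05 s, during which the arm holds its last target. There are 200 camera calls.

TASK

With the fingertips, push the black printed box, on its base sheet, back across the vacuum bed until the rear edge of the sheet lies flush along the stop rail. Then clamp it: push the vacuum lever of the valve station away from its off position, past the first notch (low vacuum), all the way to the second stop (full vacuum), and leave it there. Do not pick up or tip the box, do not move the lever before the sheet is located, and leave the loose tools and parts standing about where they are.

Things in the scene. Friction and masses are not known exactly. Their poses are not given: they have to be found in the camera images.
- print: black 3D-printed open box with ribbed 7 mm walls, 90 (x) x 140 (y) x 82 mm high, fixed centrally on a dark steel base sheet 130 x 170 x 4 mm (it stands out 20 mm before and behind the box, 15 mm at its sides). Loose on the bed, 0.35 to 0.75 kg, friction about 0.6. Origin: centre of the sheet's underside; x towards the rear edge. Starts 40 to 130 mm short of the rail, up to 0.2 rad askew
- rear_left (a point): the rear left corner of the base sheet (mid-thickness, 65 mm behind and 85 mm to the left of the print's origin)
- rear_right (a point): the rear right corner of the base sheet (65 mm behind and 85 mm to the right of the print's origin)
- near_wall (a point): middle of the outer face of the box's near wall (the one nearest the robot), 20 mm above the underside of the sheet. Pushing low here, 10 to 20 mm above the bed, is safe to about 10 N; held at the rail, the box tips if pushed hard high up
- bed: vacuum bed, fixed: aluminium plate 300 (x) x 340 (y) x 25 mm, amber film on top, a steel stop rail along its far edge (20 mm deep, 290 mm long, 18 mm above the bed). Origin: centre of its underside; x points square to the rail, away from the robot, z up. The rail's near face is at x = +115 mm, the bed's top at z = 25 mm
- rail_face (a point): middle of the near face of the stop rail, 9 mm above the bed's top
- console: valve station, fixed, left or right of the bed: grey housing 170 (x) x 100 (y) x 72 mm high on a flange 205 x 120 mm; on top a gauge, a hand lever and, at the lever's +y side, a notched quadrant plate 107 mm high. Origin: centre of its underside; x is the way the lever's top travels from off to full, z up. Lever pivot: 55 mm above the origin, axis along y, so it swings in the upright x-z plane
- lever_knob (a point): centre of the black ball knob on the lever's end, 33 mm across, 125 mm from the pivot; a steel bar 11 x 7 mm leads down from it, with a plunger block at its +y side 67 to 97 mm from the pivot. Off: 65 mm to the -x side of the pivot, 162 mm above the table; upright in mid travel: 180 mm high; full: 65 mm to the +x side, 162 mm high
- lever (a joint): lever angle: 0 off (leans 0.55 rad to the console's -x), 0.50 first notch, 1.10 second stop (leans 0.55 rad to +x), a firm end stop. A spring plunger clicks over teeth at 0.13, 0.375, 0.625 and 0.965 rad, each taking 4 to 7 N at the knob; it drops off a tooth to whichever side its middle has passed. Between teeth about 1 N moves the lever and it stays where left
- spares_tray: fixed open tray 200 x 130 x 45 mm of spares, on the other side of the bed from the valve station. Origin: centre of its underside
- nozzle: bystander: brass nozzle, 27 mm across, 40 mm high, standing on the bed beside the print, at the left border. Origin: centre of its underside
- scraper: bystander: scraper with a wooden handle, 200 mm long and 60 mm wide, lying across the table in front of the bed, to the right; origin where the handle meets the blade
- deburrer: bystander: deburring tool with a black handle, 160 mm long, lying across the table in front of the bed, to the left; origin at its middle
- bottle: bystander: white plastic bottle, 64 mm across, 170 mm high, standing far left. Origin: centre of its underside
- jar: bystander: dark jar, 76 mm across, 100 mm high, standing far right. Origin: centre of its underside
- coupon: bystander: black printed ring, 50 mm across, 20 mm high, lying in front of the bed. Origin: centre of its underside

How it is judged:
By the outcome, as a careful person would: the job done as asked, in the order asked, and still so for the second after the job is handed in, with the robot touching nothing.
It also fails if it takes over 54 s, if anything falls off the work surface, if the arm or the gripper's body presses on something with over 40 N, if the wrist force passes 120 N, or if a joint passes its speed limit or range.

## Working session

There is one attempt and no reset: what is moved stays moved. The work goes in short steps, Python scripts to look and compute and a shell command to move; the robot and the scene stay as the last step left them, time stands still between calls to the robot, and variables do not carry over. Pictures are saved under pics/ and viewed, at most 14 in all, crops included, and the job is handed in when it is done.

```bash
mkdir -p pics
python3 - <<'E'
from station import *
import cv2
for n in("scene","top"):
    cv2.imwrite(f"pics/{n}0.png",snapshot(n)[:,:,::-1])
    c=get_calibration(n);print(n,c)
s=sense();print(s['t'],s['tcp_pos'],s['tool_rot'])
E
```

```text
scene {'fx': 452.28957353213445, 'fy': 452.28957353213445, 'cx': 319.38994988798646, 'cy': 200.72627331643548, 'dist_coeffs': array([0.0229535, 0.       , 0.       , 0.       , 0.       ]), 'world_to_cam': array([[ 0.39547318,  0.91833066,  0.01642438, -0.20980686],
       [ 0.78069952, -0.32667548, -0.53272074, -0.36243799],
       [-0.48384834,  0.22349927, -0.8461317 ,  1.41139455],
       [ 0.        ,  0.        ,  0.        ,  1.        ]])}
top {'fx': 514.4803153298986, 'fy': 514.4803153298986, 'cx': 315.1788616078319, 'cy': 192.0284150669765, 'dist_coeffs': array([-0.11861402,  0.        ,  0.        ,  0.        ,  0.        ]), 'world_to_cam': array([[-2.75908478e-02, -9.99554669e-01,  1.13670084e-02,
        -1.18125626e-03],
       [-9.88909756e-01,  2.56334075e-02, -1.46288836e-01,
         5.75127574e-01],
       [ 1.45932314e-01, -1.52771785e-02, -9.89176611e-01,
         1.44291458e+00],
       [ 0.00000000e+00,  0.00000000e+00,  0.00000000e+00,
         1.00000000e+00]])}
0.1 [ 0.22642446 -0.58219072  0.40382776] [ 9.82864521e-01  1.84326665e-01 -2.08142354e-05 -1.00705207e-03]
```

View pics/top0.png

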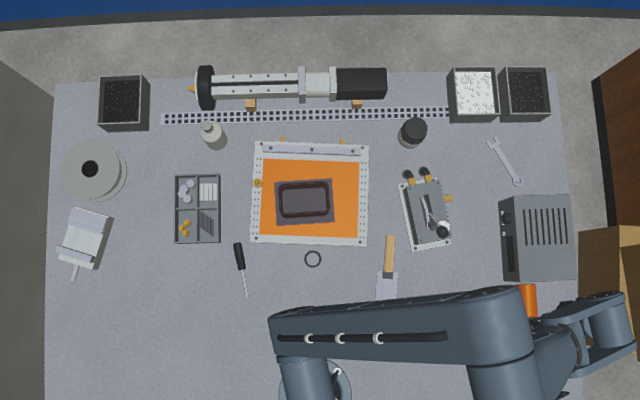

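View pics/scene0.png

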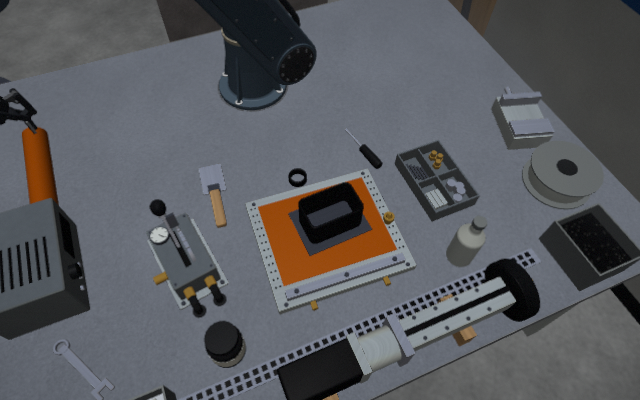

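The overview shows the bed at about px (250–370, 142–245), the print at (275–335, 178–225) and the console on the right at (402–452, 175–250). The nozzle is at (257, 183). I'll zoom in for exact corners.

Run:
```python
import cv2,numpy as np
a=cv2.imread("pics/top0.png")
def crop(x0,y0,w,h,k):
    c=cv2.resize(a[y0:y0+h,x0:x0+w],None,fx=k,fy=k,interpolation=cv2.INTER_CUBIC)
    c=np.clip(c.astype(float)*1.3+15,0,255).astype(np.uint8)
    for i in range(0,w,10):
        cv2.line(c,(i*k,0),(i*k,6 if (x0+i)%50 else 16),(0,0,255),1)
        if (x0+i)%20==0: cv2.putText(c,str(x0+i),(i*k,26),0,.4,(0,0,255),1)
    for i in range(0,h,10):
        cv2.line(c,(0,i*k),(6,i*k),(0,0,255),1)
        if (y0+i)%20==0:cv2.putText(c,str(y0+i),(8,i*k+4),0,.4,(0,0,255),1)
    return c
cv2.imwrite("pics/c1.png",crop(240,130,133,120,5)[:600])
cv2.imwrite("pics/c2.png",crop(390,160,80,98,6))
```

```text
(no output)
```

View pics/c1.png

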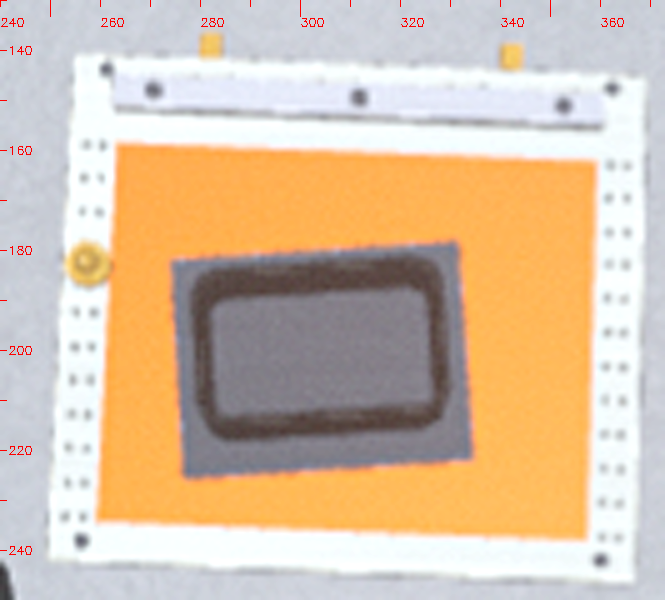

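View pics/c2.png

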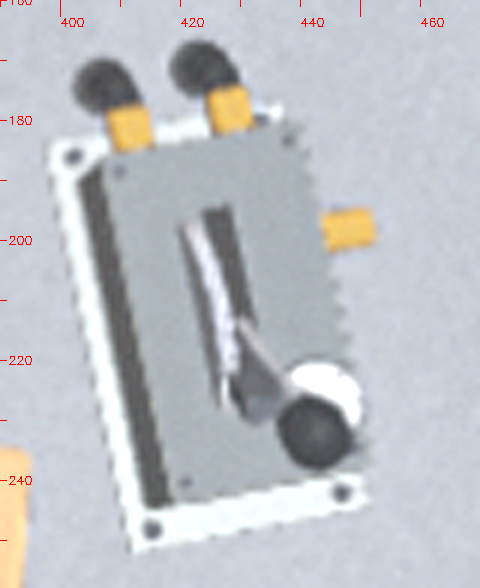

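The bed, sheet, console flange and knob corners can all be read from these crops. In full-image px, the sheet's rear edge runs from (274.4, 182.4) to (331.6, 178.4), the knob is at (442.5, 232), and the lever is off, leaning towards the robot.

```bash
cat > h.py <<'E'
from station import *
import cv2,numpy as np
from scipy.optimize import least_squares
def ray(n,px,z,cal=None):
    c=cal or get_calibration(n);K=np.array([[c['fx'],0,c['cx']],[0,c['fy'],c['cy']],[0,0,1]])
    u=cv2.undistortPoints(np.array(px,float).reshape(-1,1,2),K,np.array(c['dist_coeffs']))[:,0]
    T=c['world_to_cam'];R=T[:3,:3];o=-R.T@T[:3,3]
    d=np.c_[u,np.ones(len(u))]@R
    return o+d*((np.atleast_1d(z)-o[2])/d[:,2])[:,None]
def fit(loc,P):
    loc=np.array(loc)
    def f(p):
        c,s=np.cos(p[2]),np.sin(p[2]);return (loc@np.array([[c,s],[-s,c]])+p[:2]-P[:,:2]).ravel()
    r=least_squares(f,[*P[:,:2].mean(0),0]);return r.x,np.abs(r.fun).max()
E
python3 - <<'E'
from h import *
np.set_printoptions(precision=4,suppress=True)
bed,e=fit([[.15,.17],[.15,-.17],[-.15,.17],[-.15,-.17]],ray("top",[(255,141),(369.6,145.2),(250,242),(366.8,246.4)],.025));print("bed",bed,e)
pr,e=fit([[.065,.085],[.065,-.085],[-.065,-.085],[-.065,.085]],ray("top",[(274.4,182.4),(331.6,178.4),(334.4,222),(276.8,225.6)],.029));print("print",pr,e)
co,e=fit([[-.1025,.06],[.1025,.06],[.1025,-.06],[-.1025,-.06]],ray("top",[(412.5,251.7),(398.3,184.7),(437,177.5),(451.7,243.3)],.008));print("console",co,e)
k=ray("top",[(442.5,232)],.162);print("knob",k)
R=lambda a:np.array([[np.cos(a),-np.sin(a)],[np.sin(a),np.cos(a)]])
print("knob expected",co[:2]+R(co[2])@[-.065,0])
print("print in bed",R(bed[2]).T@(pr[:2]-bed[:2]),pr[2]-bed[2])
print("near wall",pr[:2]+R(pr[2])@[-.045,0],"target",bed[:2]+R(bed[2])@[.05,0],bed[2])
print("nozzle",ray("top",[(257,183)],.06),"coupon",ray("top",[(313,259)],.01),"scraper",ray("top",[(390,236),(386,298)],.015))
E
```

```text
bed [ 0.5752 -0.0028 -0.0639] 0.0014489823424170267
print [0.5485 0.0156 0.0385] 0.0019421672066782664
console [ 0.5057 -0.3401  0.1619] 0.0025390270541496007
knob [[ 0.4414 -0.3491  0.162 ]]
knob expected [ 0.4416 -0.3506]
print in bed [-0.0278  0.0166] 0.10233545644736267
near wall [0.5035 0.0139] target [ 0.6251 -0.006 ] -0.06387131029278881
nozzle [[0.6027 0.1493 0.06  ]] coupon [[ 0.3836 -0.0053  0.01  ]] scraper [[ 0.4436 -0.2317  0.015 ]
 [ 0.2654 -0.2123  0.015 ]]
```

```bash
python3 -m jog '{"linear":[[20,55,0],[20,55,0],[20,55,0],[20,55,0],[20,55,0],[20,55,0],[20,55,0],[20,55,0],[20,55,0],[20,55,0],[24,54,0],[0,0,0]],"turn":[-0.5,-0.5,-0.5,-0.5,-0.5,-0.5,-0.5,-0.5,-0.5,-0.5,0,0]}' 0.5 20; python3 -m jog '{"linear":[[0,0,-40],[0,0,-40],[0,0,-40],[0,0,-30],[0,0,-20],[0,0,0]],"turn":[0,0,0,0,0,0]}'
python3 - <<'E'
from h import *
cv2.imwrite("pics/w1.png",snapshot("wrist")[:,:,::-1])
s=sense();print(s['t'],s['tcp_pos'],s['tool_rot'],s['force'])
E
```

```text
t: 1.6
tcp_pos: [0.4511, 0.025, 0.4046]
tool_rot: [1.0, -0.029, 0.0, -0.0]
force: [-0.2, 0.3, 0.2]
finger_gap: 0.501
gripper_force: 0.0
t: 2.35
tcp_pos: [0.4498, 0.0206, 0.2335]
tool_rot: [0.999, -0.033, -0.002, -0.0]
force: [0.0, 0.3, -0.3]
finger_gap: 0.498
gripper_force: 0.0
2.4 [0.45021299 0.02067805 0.23433683] [ 9.99441943e-01 -3.33884849e-02 -1.00099262e-03 -1.01090480e-04] [ 0.51839636 -0.9293925   0.50069396]
```

View pics/w1.png

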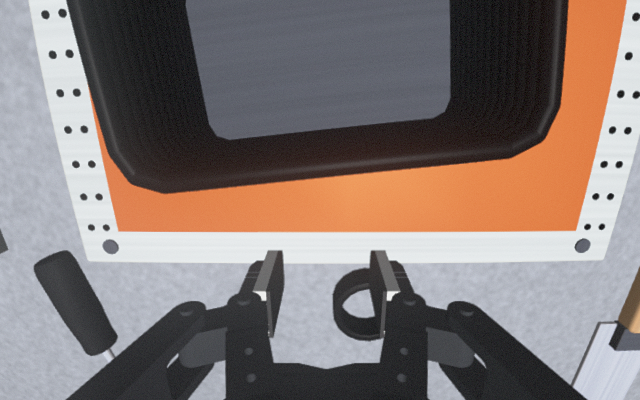

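The wrist view shows the box dead ahead, with its near wall at px rows 150–190. The fingers, near (268, 290) and (383, 290), are clear and square to the bed. Next I lower to tip height and push.

```bash
python3 -m jog '{"linear":[[0,0,-9],[0,0,-8],[10,-0.6,0],[10,-0.6,0],[8,-0.5,0],[6,-0.4,0],[5,-0.3,0],[5,-0.3,0],[5,-0.3,0],[5,-0.3,0],[5,-0.3,0],[5,-0.3,0]],"turn":[0,0,0,0,0,0,0,0,0,0,0,0]}'
python3 -m jog '{"linear":[[5,-0.3,0],[5,-0.3,0],[5,-0.3,0],[5,-0.3,0],[5,-0.3,0],[5,-0.3,0]],"turn":[0,0,0,0,0,0]}'
python3 - <<'E'
from h import *
cv2.imwrite("pics/t2.png",snapshot("top")[:,:,::-1]);cv2.imwrite("pics/s2.png",snapshot("scene")[:,:,::-1])
s=sense();print(s['t'],s['tcp_pos'],s['force'])
a=cv2.imread("pics/s2.png")[150:320,230:430];cv2.imwrite("pics/s2c.png",cv2.resize(a,None,fx=3.5,fy=3.5,interpolation=2))
E
```

```text
t: 3.9
tcp_pos: [0.5139, 0.0178, 0.2177]
tool_rot: [0.999, -0.033, -0.001, -0.0]
force: [-5.2, 1.6, 3.2]
finger_gap: 0.503
gripper_force: 0.0
t: 4.65
tcp_pos: [0.5438, 0.0158, 0.2177]
tool_rot: [0.999, -0.033, -0.002, -0.0]
force: [-5.7, -0.7, 4.1]
finger_gap: 0.498
gripper_force: 0.0
4.75 [0.54467951 0.01568468 0.21787828] [-4.88192717  0.01733464  3.90420737]
```

View pics/s2c.png

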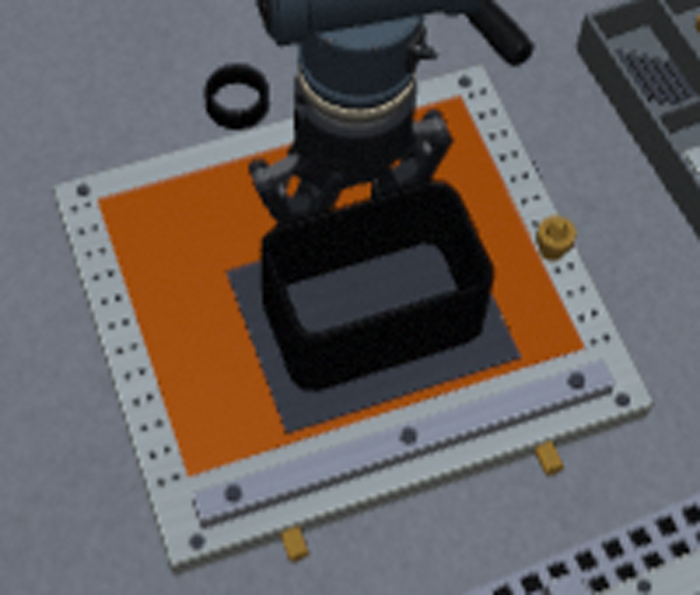

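The box is flat and now square to the rail. The sheet's rear corners are at crop px (288, 432) and (520, 358), parallel to the rail, and nothing else has been disturbed.

Run:
```python
from h import *
b=np.array([.5752,-.0028]);c,s=np.cos(-.0639),np.sin(-.0639)
P=ray("scene",[(312.3,273.4),(378.6,252.3)],.029);print(P,(P[:,:2]-b)@np.array([[c,-s],[s,c]]))
s=sense();print(s['tcp_pos'])
```

```text
[[ 0.66706882 -0.07718082  0.029     ]
 [ 0.67878191  0.0892548   0.029     ]] [[ 0.09643103 -0.0683626 ]
 [ 0.09749221  0.09848131]]
[0.54467951 0.01568468 0.21787828]
```

```bash
python3 -m jog '{"linear":[[5,-0.3,0],[5,-0.3,0],[3,-0.2,0],[1,-0.1,0]],"turn":[0,0,0,0]}' | grep -E "tcp|force:"; for i in 1; do python3 -m jog '{"linear":[[1,-0.1,0],[1,-0.1,0]],"turn":[0,0]}'| grep -E "tcp|force:"; done;  python3 -m jog '{"linear":[[1,-0.1,0],[1,0,0]],"turn":[0,0]}'| grep -E "tcp|force:"
```

```text
tcp_pos: [0.5574, 0.015, 0.2179]
force: [-8.0, 0.3, 7.7]
gripper_force: 0.0
tcp_pos: [0.5591, 0.0149, 0.2179]
force: [-7.9, -0.1, 6.9]
gripper_force: 0.0
tcp_pos: [0.5611, 0.0148, 0.2179]
force: [-8.2, 0.2, 6.1]
gripper_force: 0.0
```

```bash
python3 -m jog '{"linear":[[0,0,1],[1,-0.1,0]],"turn":[0,0]}'| grep -E "tcp|^force:";python3 -m jog '{"linear":[[1,-0.1,0],[1,0,0]],"turn":[0,0]}'| grep -E "tcp|^force:"
python3 - <<'E'
from h import *
a=snapshot("scene")[:,:,::-1][200:310,280:420];cv2.imwrite("pics/s3c.png",cv2.resize(a,None,fx=5,fy=5,interpolation=2))
E
```

```text
tcp_pos: [0.5627, 0.0146, 0.2188]
force: [-7.4, 0.7, 6.5]
tcp_pos: [0.5638, 0.0146, 0.2189]
force: [-9.1, -0.0, 5.5]
```

View pics/s3c.png

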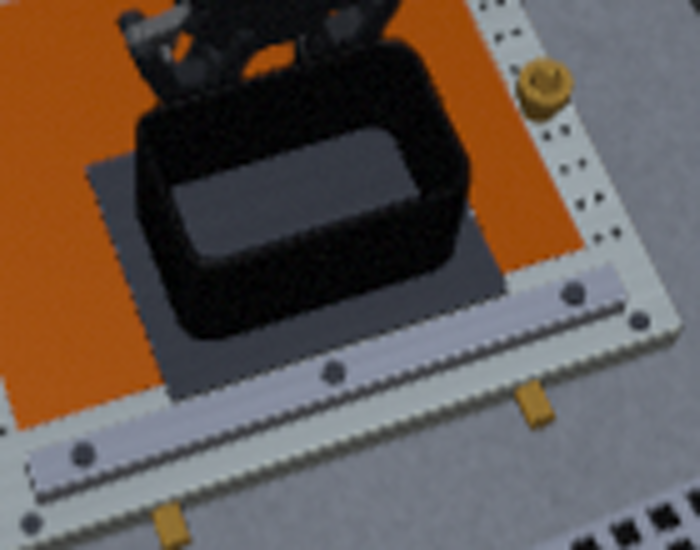

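The sheet's rear edge has reached the line where the rail hides it: its corner at (172, 400) meets the rail top. The remaining gap is hidden, so I'll keep pushing gently until the force rises.

```bash
for i in 1; do python3 -m jog '{"linear":[[1,-0.1,0],[1,0,0]],"turn":[0,0]}'| grep -E "tcp|^force:";done; python3 -m jog '{"linear":[[1,-0.1,0],[1,0,0]],"turn":[0,0]}'| grep -E "tcp|^force:"
```

```text
tcp_pos: [0.5663, 0.0144, 0.2188]
force: [-8.2, -0.4, 5.8]
tcp_pos: [0.5684, 0.0143, 0.2188]
force: [-7.9, -0.2, 5.3]
```

Run:
```python
from h import *
a=snapshot("top")[:,:,::-1][135:215,250:370];cv2.imwrite("pics/t3c.png",cv2.resize(a,None,fx=6,fy=6,interpolation=2))
```

```text
(no output)
```

View pics/t3c.png

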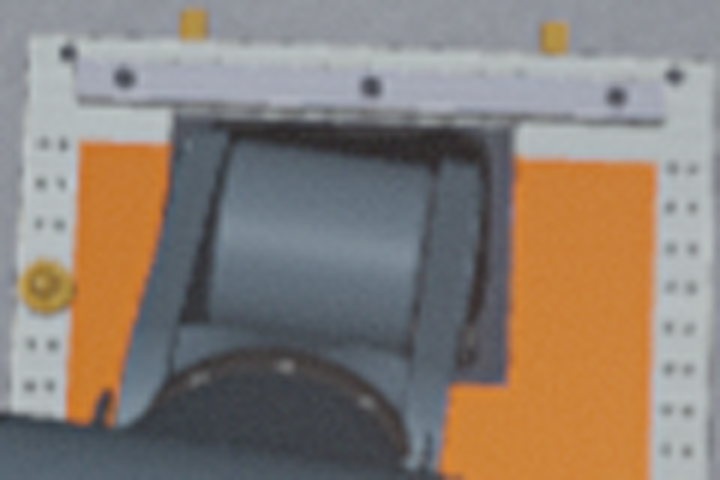

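The top view shows the sheet's rear edge running from (172, 112) to (512, 125), parallel to the rail and about 1 px (2–3 mm) short of it. I'll continue in 1 mm steps.

```bash
python3 -m jog '{"linear":[[1,-0.1,0],[0.5,0,0]],"turn":[0,0]}'| grep -E "tcp|^force:"; python3 -m jog '{"linear":[[0.5,0,0],[0.5,0,0]],"turn":[0,0]}'| grep -E "tcp|^force:"
```

```text
tcp_pos: [0.5699, 0.0142, 0.2188]
force: [-6.5, -0.1, 5.8]
tcp_pos: [0.5707, 0.0142, 0.2188]
force: [-8.7, -0.5, 7.4]
```

```bash
python3 -m jog '{"linear":[[0.5,0,0],[0.5,0,0]],"turn":[0,0]}'| grep -E "tcp|^force:"
```

```text
tcp_pos: [0.571, 0.0142, 0.2189]
force: [-11.0, -0.6, 8.9]
```

```bash
python3 -m jog '{"linear":[[0.5,0,0],[0.5,0,0]],"turn":[0,0]}'| grep -E "tcp|^force:"
```

```text
tcp_pos: [0.5712, 0.0142, 0.2189]
force: [-12.3, -0.9, 9.8]
```

```bash
python3 -m jog '{"linear":[[-2,0.1,0],[-10,0.6,0],[-25,1,0],[-40,0,0],[-30,0,40],[0,0,40],[0,-40,40],[0,-60,0],[0,-60,0],[0,0,0]],"turn":[0,0,0,0,0,0,0,0,0,0]}'| grep -E "tcp|^force:|^t"
python3 - <<'E'
from h import *
a=snapshot("top")[:,:,::-1];cv2.imwrite("pics/t4.png",a)
b=cv2.resize(a[135:215,250:370],None,fx=6.6,fy=6.6,interpolation=2);cv2.imwrite("pics/t4c.png",b)
E
```

```text
t: 9.1
tcp_pos: [0.4685, -0.1489, 0.3395]
tool_rot: [0.999, -0.036, 0.003, 0.002]
force: [0.5, 1.1, -0.7]
```

View pics/t4c.png

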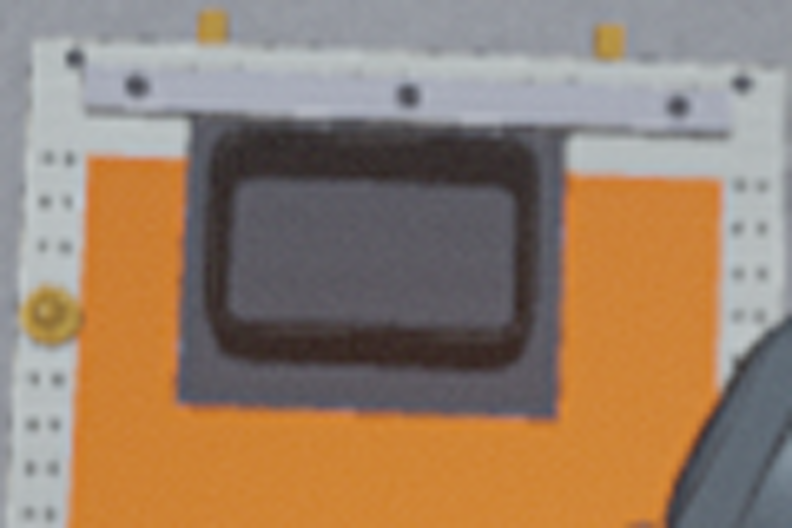

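The sheet sits against the rail, its rear edge from (190, 117) to (567, 132) meeting the rail face at both ends. Now a numeric check and the lever plan.

Run:
```python
from h import *
np.set_printoptions(precision=4,suppress=True)
p=np.array([(190,117),(567,132),(556,418),(178,404)])/6.6+[250-.4,135-.4]
pr,e=fit([[.065,.085],[.065,-.085],[-.065,-.085],[-.065,.085]],ray("top",p,.029))
c,s=np.cos(-.0639),np.sin(-.0639)
print(pr,e,(pr[:2]-[.5752,-.0028])@np.array([[c,-s],[s,c]]),pr[2]+.0639)
# sub-pixel: edges in gray profile at columns
g=cv2.cvtColor(cv2.imread("pics/t4.png"),6)
for u in (282,286,330,334): print(u,g[146:160,u])
for u in (272,275,342,346): print('out',u,g[146:160,u])
R=lambda a:np.array([[np.cos(a),-np.sin(a)],[np.sin(a),np.cos(a)]])
for x in(-.065,-.13,0,.065): print(x,np.array([.5057,-.3405])+R(.162)@[x,0])
```

```text
[ 0.6279  0.0085 -0.0646] 0.0016540910234918854 [0.0518 0.0146] -0.0006661048366801148
282 [172 173 173 173 175 157 102  91  94  91  80  66  61  51]
286 [172 173 173 172 173 159 111  83  72  60  57  49  43  46]
330 [174 163 172 173 170 170 171 148  87  93  87  77  63  57]
334 [183 175 172 172 171 169 174 155 100  84  90  89  89  90]
out 272 [162 139 131 156 180 163 134 178 189 190 189 189 180 141]
out 275 [170 173 173 173 174 147 129 179 191 190 188 190 180 150]
out 342 [185 181 174 172 173 172 171 163 133 146 182 185 185 185]
out 346 [186 179 169 171 170 172 171 175 154 149 183 185 185 185]
-0.065 [ 0.4416 -0.351 ]
-0.13 [ 0.3774 -0.3615]
0 [ 0.5057 -0.3405]
0.065 [ 0.5698 -0.33  ]
```

The print is flush: yaw error is under 1 mrad, x is at the rail, and no bright gap shows at either end. Next is the lever: shut the fingers and come in behind the knob.

```bash
python3 -m jog '{"linear":[[0,0,30],[-17,-42,0],[-18,-42,0],[-18,-42,0],[-18,-43,0],[-17,-43,0],[0,0,-20],[0,0,-23],[0,0,0]],"turn":[0,0.52,0.52,0.52,0.52,0.52,0,0,0]}' 0 20
python3 - <<'E'
from h import *
a=snapshot("wrist")[:,:,::-1];cv2.imwrite("pics/w5.png",a)
s=sense();print(s['t'],s['tcp_pos'],s['force'])
E
```

```text
t: 10.28
tcp_pos: [0.3792, -0.3546, 0.3242]
tool_rot: [0.997, 0.081, -0.001, -0.002]
force: [0.6, -0.1, -0.0]
finger_gap: 0.002
gripper_force: 0.0
10.325 [ 0.37955298 -0.35500128  0.32523963] [-0.2593862   0.43528162  0.51156821]
```

View pics/w5.png

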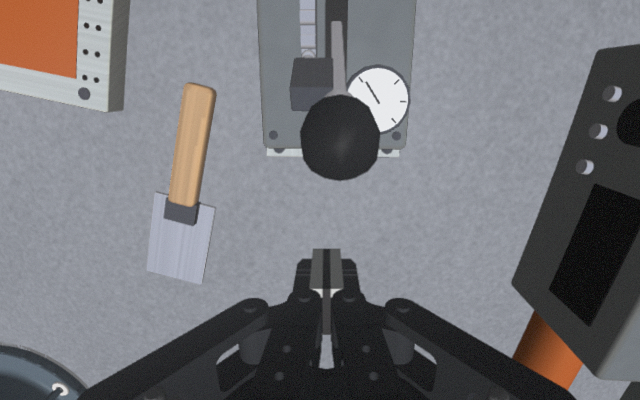

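The wrist view shows the knob at (340, 138) and the fingertips at (326, 255). The knob is about 6 mm to the right of the fingers and aligned otherwise, so I'll correct sideways and push along console x.

```bash
python3 -m jog '{"linear":[[0,-6,0],[12,1.9,0],[12,1.9,0],[10,1.6,0],[10,1.6,0],[10,1.6,0],[10,1.6,0],[10,1.6,0],[10,1.6,0],[10,1.6,0],[10,1.6,0],[10,1.6,0]],"turn":[0,0,0,0,0,0,0,0,0,0,0,0]}' | grep -E "^t|^force:"
python3 -m jog '{"linear":[[10,1.6,0],[10,1.6,0],[10,1.6,0],[8,1.3,0],[5,0.8,0],[5,0.8,0],[0,0,0]],"turn":[0,0,0,0,0,0,0]}' | grep -E "^t|^force:"
```

```text
t: 11.82
tcp_pos: [0.4938, -0.3439, 0.3256]
tool_rot: [0.997, 0.081, 0.0, 0.0]
force: [0.3, -0.5, 1.0]
t: 12.7
tcp_pos: [0.5413, -0.3363, 0.3258]
tool_rot: [0.997, 0.081, 0.0, 0.0]
force: [0.4, 0.6, 0.3]
```

```bash
python3 -m jog '{"linear":[[2,0.3,0],[2,0.3,0],[0,0,0]],"turn":[0,0,0]}' | grep -E "^tcp|^force:"
python3 -m jog '{"linear":[[2,0.3,0],[2,0.3,0],[0,0,0]],"turn":[0,0,0]}' | grep -E "^tcp|^force:"
python3 - <<'E'
from h import *
a=snapshot("scene")[:,:,::-1][170:320,110:280];cv2.imwrite("pics/s6.png",cv2.resize(a,None,fx=4,fy=4,interpolation=2))
E
```

```text
tcp_pos: [0.545, -0.3357, 0.3257]
force: [0.1, 0.8, -0.1]
tcp_pos: [0.547, -0.3355, 0.3256]
force: [-8.1, -1.4, 3.4]
```

View pics/s6.png

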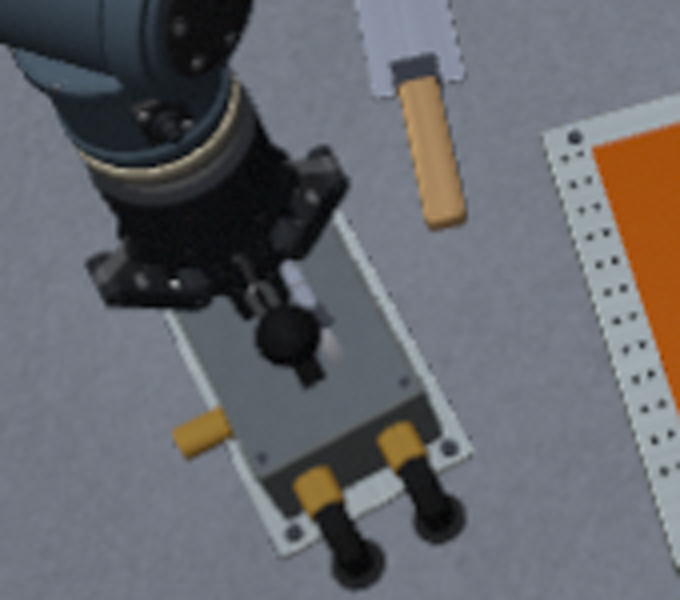

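The knob at (288, 335) now leans to the far side, past the quadrant. I'll confirm the end stop with one more small push, then withdraw.

```bash
python3 -m jog '{"linear":[[1,0.2,0],[1,0.2,0],[0,0,0]],"turn":[0,0,0]}' | grep -E "^tcp|^force:"
python3 -m jog '{"linear":[[-3,-0.5,0],[-15,-2.4,0],[-35,-5,0],[0,0,40],[0,0,40],[-30,-40,0],[-30,-40,0],[0,-40,0],[0,0,0]],"turn":[0,0,0,0,0,0,0,0,0]}' | grep -E "^t|^force:"
python3 - <<'E'
from h import *
a=snapshot("top")[:,:,::-1];cv2.imwrite("pics/t7.png",a);cv2.imwrite("pics/t7c.png",cv2.resize(a[125:275,220:480],None,fx=3,fy=3,interpolation=2))
E
```

```text
tcp_pos: [0.5478, -0.3355, 0.3256]
force: [-12.4, -3.4, 5.5]
t: 15.0
tcp_pos: [0.4369, -0.4654, 0.4057]
tool_rot: [0.997, 0.079, 0.001, 0.001]
force: [-0.3, 0.9, -0.1]
```

View pics/t7c.png

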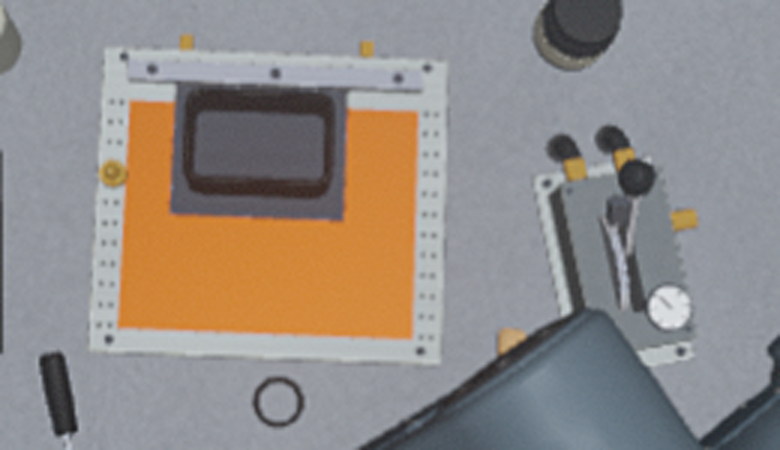

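The top view shows the sheet still flush and the knob at crop (635, 176), on the far side. I'll check that position and hand in if it matches.

Run:
```python
from h import *
k=ray("top",[(431.4,183.4)],.162)[0];d=k[:2]-[.5057,-.3405];x=d@[np.cos(.162),np.sin(.162)];print(k,x)
if x>.058: print(sign_off())
```

```text
[ 0.57253665 -0.32696022  0.162     ] 0.06814539898554518
the job is handed in; nothing more can be done
None
```

The base sheet is flush along the stop rail, the lever was then pushed to the second stop (full vacuum) and left there, and the job was handed in at about 15 s with the arm clear; no loose part visible in the final pictures had moved.

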